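# Wind the reagent carousel one place on and lock it

### The job

Grip the handwheel's upright handle and wind the wheel clockwise, several turns, so that the worm drive brings the reagent carousel one place on and the dog on its rim rests firmly against the sprung tip of the stop screw. Wind until you feel the tip take the load, but do not force it; move the carousel only by the handwheel. Then let go, push the lock lever all the way over towards the carousel, and leave the bottle, jar and tray beside the drive where they are.

Things in the scene. Friction and masses are not known exactly. Their poses are not given: they have to be found in the camera images.
- hub (a point): Hub centre of the black handwheel (94 mm across, its rim's top 3 mm below this point), on its upright axis, on an aluminium gearbox at the front left of the white deck. Clockwise seen from above brings the dog to the stop: 24 turns of the wheel to one of the carousel, 2.4 to 3.6 turns in all. Turning takes about 3 N at the handle; the wheel stays where it is left.
- grip (a point): Point to grip on the axis of the wheel's upright black handle: round, 16 mm in diameter, 48 mm tall, this point 18 mm below its top and 32 mm above the wheel's rim. The handle revolves freely about its own upright axis, which goes round the hub at a radius of 35 mm, so fingers can carry it round without turning.
- carousel: Grey carousel disc, 200 mm in diameter, seven white bottles and one empty place; caps reach 104 mm above the table. Only a steel dog stands out beyond its rim. It turns clockwise as the wheel is wound clockwise. Origin on its upright axis at the disc's underside, 58 mm above the table; its y axis points to the dog.
- dog (a point): Point on the leading upright face of the dog (a 12 mm wide steel bar standing out 30 mm from the carousel's rim), 120 mm from the carousel's axis, level with the screw's tip. Once it meets the sprung tip, the force at the handle rises by about 1 N per mm of handle travel: 1 to 8 N above the running force is well seated, beyond 10 N the stop is overloaded.
- stop: Dark steel stop bracket (22 x 30 x 34 mm) on the deck at the carousel's left; origin under its centre, deck top 50 mm above the table. Its level x axis is the screw's axis and the dog's way on arrival. The screw's 12 mm wide sprung tip stands out towards -x, 15 to 25 mm from the origin (set anew each time, not measured); the dog meets it that far short of the origin.
- lock_tip (a point): Centre of the 26 mm steel ball on the end of the lock lever, on a small aluminium block at the front right of the deck. The lever, 10 mm thick, is 80 mm long from its level pivot (72 mm above the table) to the ball's centre, swings in an upright plane along the stop's x axis and stays where it is left.
- lock (a joint): Lock lever angle: 0 leaning back towards the robot (open), 1.0 rad leaning over towards the carousel against its end stop (locked). It takes about 1 N at the ball.
- flask_mid (a point): Amber bottle, 52 mm across and 105 mm tall, standing on the table to the left of the drive; this point is half-way up. Leave alone.
- jar_mid (a point): White jar, 60 mm across and 70 mm tall, standing on the table to the right of the drive; this point is half-way up. Leave alone.
- tray_mid (a point): Empty grey open tray, 100 x 70 x 35 mm, on the table to the right of the drive; this point is half-way up. Leave alone.

How it is judged:
On the way, in this order (a step that is already met when the one before it is completed fails the run):
1. with the lock lever still open, the dog is wound onto the stop screw's tip (more than 4 N on the tip) (contact force between carousel and stop above 4 N and value of joint lock below 0.5 rad), for 0.2 s.
2. the lock lever is thrown over (beyond 0.85 rad) (value of joint lock above 0.85 rad), for 0.2 s.
At the end, for the whole second after the job is handed in: The dog rests against the stop screw's tip with more than 4 N, the carousel is at rest and the lock lever is thrown over beyond 0.85 rad (contact force between carousel and stop above 4 N and value of joint lock above 0.85 rad and angular speed of carousel below 0.02 rad/s); the robot touches nothing.
It fails at once if the stop is overloaded: more than 70 N on its tip (about 10 N at the handle above the running force) (contact force between carousel and stop above 70 N).
It fails at once if the robot touches the carousel or the stop (more than 1 N) (contact force between any of the fingers, the arm and carousel above 1 N or contact force between any of the fingers, the arm and stop above 1 N).
It fails at once if the bottle, jar or tray is moved more than 20 mm (distance of any of flask_mid, jar_mid, tray_mid from where it was at the start of the episode above 0.02 m).
It also fails if it takes over 70 s, if anything falls off the work surface, if the arm or the gripper's body presses on something with over 40 N, if the wrist force passes 120 N, or if a joint passes its speed limit or range.

### The arm

A 7-joint arm with a two-finger parallel gripper is mounted at the origin on the work surface. World frame = base frame: x ahead of the robot, y to its left, z up, the work surface at z = 0. Lengths are in m, angles in rad, forces in N, time in s.
With the tool pointing down it reaches from about 0.425 to 0.95 m from the base axis. Payload 4.7 kg.
Tool frame: the origin (TCP) lies on the front face of the gripper's body, between the roots of the fingers; the fingertips stand 70 mm ahead of it and the grasp point (between the pads) lies 51 mm ahead of it (manip.finger_overhang is the distance from the TCP to the fingertips, in m); z points along the fingers, y is the direction in which the jaws open and shut (so a half turn about z gives the same grasp; the last joint's range is limited). The gripper opens to 87 mm and grips with 3 to 60 N. Pads are 19 mm wide; open, the fingers measure 117 mm over their backs; the gripper's body (75 mm by 190 mm) begins 51 mm behind the grasp point.
Start: joints at [-1.196, 0.469, -0.049, 1.532, 0.024, 1.141, -0.082], TCP at [0.265, 0.621, 0.292] pointing down, gripper open.
Joint ranges: [-2.59, 2.59], [-0.33, 1.99], [-1.39, 1.29], [0.1, 2.45], [-1.04, 4.18], [0.21, 1.99], [-2.66, 2.66]. Speed limits (rad/s): [2.57, 2.57, 3.14, 3.14, 3.14, 3.14, 3.14].

### API

Orientations are given as a rotation vector (axis times angle).
In Python, from bench import manip, grab_frame gives the robot as it stands.
- The arm moves only by the shell command python3 -m crank 'ROWS' [FORCE]. ROWS is JSON, a list of rows, each a list of 3 entries, a list of its own where there are three numbers: the gripper's target within -1 to 1 (shut at 1, half-way at 0, fully open at -1), then the shift along the world's x, y, z in units of 40 mm (1.0 is 40 mm), then the turn, a rotation vector about the world's x, y, z in units of 5 degrees (1.0 is 5 degrees). In form: [[hand, [x, y, z], [ax, ay, az]], ...]. A call has 1 to 8 rows; each row shifts and turns the pose as measured when the row begins; what a row does not reach is not made up. A row lasts 1/12 s, in which the tool goes at most 41.7 mm and 7.16 degrees, less where a joint would pass 70% of its speed; a pose out of reach is approached as far as the arm can. A call is refused whole if a number of a shift passes 1 or a number of a turn 1, either way. A call with a gripper value outside its range is refused whole. The fingers move at their own pace and stop on an object; FORCE is the grip in N (left out, the last holds). Time passes only in rows, so rows that do not move let the fingers close. It gives the time, the measured TCP pose, the force and the opening at its end, in the units of the state.
- manip.get_state(): the state, without advancing time (a new reading comes with each control period).
- grab_frame(name): name is "side" or "top" or "wrist"; returns a dict with "pixels" (420x560x3 uint8, blue, green, red), "intrinsics" (3x3 intrinsics, pixels), "position" and "orientation" of the camera in the world. Camera axes: x right, y down, z forward; pixel columns grow to the right and rows downward; lengths in m; the calibration is good to about 2 mm. A picture is of the moment at which its call begins. There is no depth.
- manip.finish_job(): hands the job in, once; it reports no verdict.
The state is a dict: "t": time; "joint_positions": joint angles; "joint_velocities": joint speeds; "joint_torque": joint torques, N m; "ee_pos": TCP position; "orientation": TCP orientation; "wrist_force": force on the tool from outside, world axes, zero at the start; "torque": the same for the moment, N m; "finger_gap": finger opening in m.
Only numpy, scipy, OpenCV 4.12 (cv2) and the standard library are available. Lean on these libraries where they do the work, as an engineer would, in place of code of your own. Each camera call takes 0.05 s, during which the arm holds its last target. There are 200 camera calls.

## Working session

There is one attempt and no reset: what is moved stays moved. The work goes in short steps, Python scripts to look and compute and a shell command to move; the robot and the scene stay as the last step left them, time stands still between calls to the robot, and variables do not carry over. Pictures are saved under pics/ and viewed, about 8 in all and at most 12, crops included, and the job is handed in when it is done.

```bash
mkdir -p pics; ls; python3 - <<'E'
from bench import manip, grab_frame
import cv2,numpy as np
print(manip.get_state())
for n in ["side","top"]:
    f=grab_frame(n); cv2.imwrite(f"pics/{n}0.png",f["pixels"]); print(n,f["intrinsics"],f["position"],f["orientation"])
E
```

```text
pics
{'t': 0.0, 'joint_positions': array([-1.1958688 ,  0.46942281, -0.04860718,  1.53371881,  0.02411531,
        1.14096542, -0.08229568]), 'joint_velocities': array([-0.0013941 , -0.00142167,  0.00144959,  0.00061161,  0.00117278,
        0.00084514,  0.00128303]), 'joint_torque': array([ 2.37307177e-05, -5.07981277e+01, -8.04136600e-02, -2.36147475e+01,
       -6.12247456e-02,  3.80768033e-02,  1.91408440e-04]), 'ee_pos': array([0.26503321, 0.62028077, 0.29120136]), 'orientation': array([-6.29884345e-01, -3.07748272e+00,  2.98919363e-03]), 'wrist_force': array([ 0.72045414, -0.22313227, -0.52303808]), 'torque': array([-0.02666158,  0.05665061,  0.02059814]), 'finger_gap': 0.08674312295004219}
side [[379.49677346   0.         275.08557833]
 [  0.         379.49677346 212.62282528]
 [  0.           0.           1.        ]] [0.56951951 0.69680276 0.64892383] [-0.13400371  2.78245994 -1.3505576 ]
top [[452.05281408   0.         279.45440854]
 [  0.         452.05281408 212.00761167]
 [  0.           0.           1.        ]] [0.55658779 0.00636522 1.10297526] [-2.21932619  2.19181983 -0.07210438]
```

View pics/side0.png

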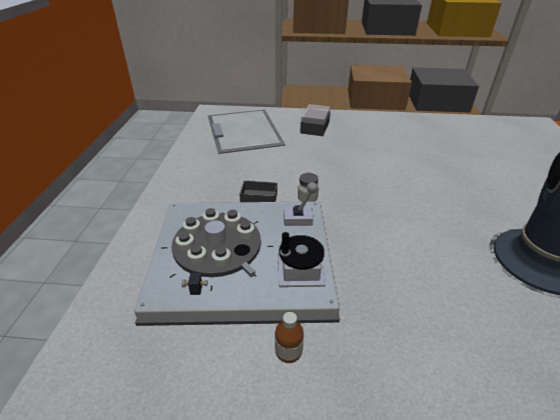

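View pics/top0.png

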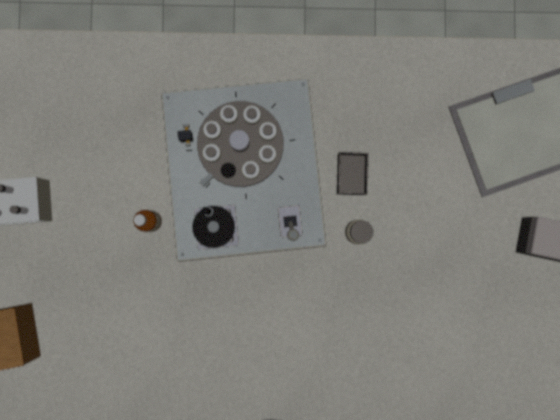

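The side view shows the wheel near (301,252), its handle at (285,243), the stop at (195,284), the dog at (249,269) and the bottle at (289,340). The top view shows the wheel at (213,227), the handle at (209,212), the lock ball at (293,235) and the carousel at (240,143). I'll enlarge both to get precise pixels.

```bash
python3 - <<'E'
import cv2,numpy as np
a=cv2.imread("pics/side0.png")[170:300,180:340]; b=cv2.imread("pics/top0.png")[90:270,155:330]
A=cv2.resize(a,None,fx=5,fy=5,interpolation=cv2.INTER_CUBIC)
B=cv2.resize(b,None,fx=4,fy=3.3333,interpolation=cv2.INTER_CUBIC)
A=A[:600]
for k in range(0,160,20): cv2.putText(A,str(180+k),(k*5,10),0,.35,(0,0,255)); cv2.line(A,(k*5,0),(k*5,600),(0,0,255),1)
for k in range(0,120,20): cv2.putText(A,str(170+k),(0,k*5+10),0,.35,(0,0,255)); cv2.line(A,(0,k*5),(800,k*5),(0,0,255),1)
cv2.imwrite("pics/a.png",A)
B=cv2.resize(b[80:170],None,fx=4.5,fy=4.5,interpolation=cv2.INTER_CUBIC)
for k in range(0,175,20): cv2.putText(B,str(155+k),(int(k*4.5),10),0,.35,(0,0,255)); cv2.line(B,(int(k*4.5),0),(int(k*4.5),600),(0,0,255),1)
for k in range(0,90,20): cv2.putText(B,str(170+k),(0,int(k*4.5)+10),0,.35,(0,0,255)); cv2.line(B,(0,int(k*4.5)),(800,int(k*4.5)),(0,0,255),1)
cv2.imwrite("pics/b.png",B)
E
```

```text
(no output)
```

View pics/a.png

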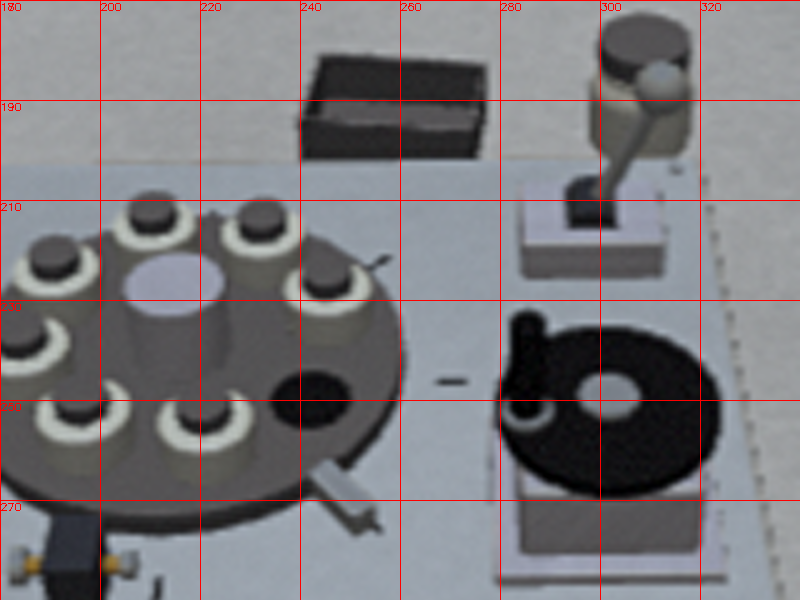

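View pics/b.png

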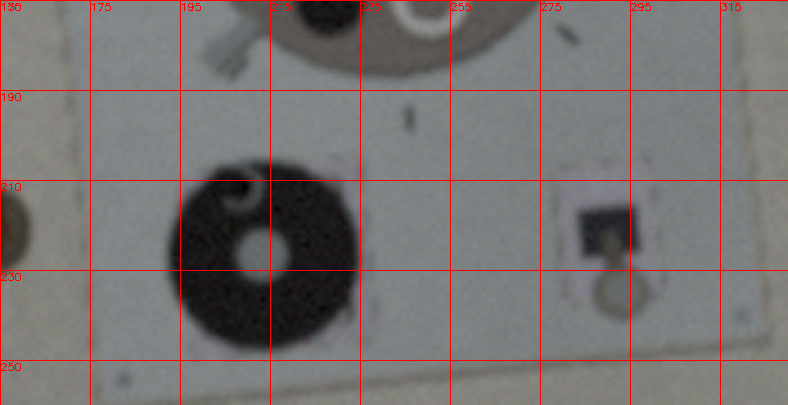

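```bash
cat > geo.py <<'E'
import numpy as np
from scipy.spatial.transform import Rotation as R
from bench import manip, grab_frame
def ray(f,u,v):
    d=R.from_rotvec(f["orientation"]).as_matrix()@np.linalg.inv(f["intrinsics"])@[u,v,1.]
    return np.array(f["position"]),d/np.linalg.norm(d)
def tri(a,b):
    (p,d),(q,e)=a,b
    s,t=np.linalg.lstsq(np.c_[d,-e],q-p,rcond=None)[0]
    x,y=p+s*d,q+t*e
    return (x+y)/2,np.linalg.norm(x-y)*1000
def onz(r,z): p,d=r; return p+d*(z-p[2])/d[2]
E
python3 - <<'E'
from geo import *
np.set_printoptions(precision=4,suppress=True)
s,t=grab_frame("side"),grab_frame("top")
for n,a,b in [("hub",(302,249.3),(213.2,226.8)),("ball",(312,185.8),(293,234.8)),("pivot",(299.5,207),(290,222)),("handle base",(285.3,252),(208.7,212)),("handle top",(285.5,233.5),(207,210.8)),("car axis top",(214.5,227),(239.5,140)),("bottle cap",(289,319),(139,220))]:
    print(n,*tri(ray(s,*a),ray(t,*b)))
for z in (.1,.11,.12,.13): print(z, onz(ray(t,213.2,226.8),z),onz(ray(s,302,249.3),z))
print(onz(ray(t,186,136),.067),onz(ray(t,187,150),.067), onz(ray(t,186,127),.067))
print(R.from_rotvec(manip.get_state()["orientation"]).as_matrix())
E
```

```text
hub [0.5708 0.1337 0.1125] 1.6326921711363136
ball [ 0.556  -0.039   0.1524] 2.621966190512573
pivot [ 0.5835 -0.0349  0.0917] 0.8267959969539691
handle base [0.6036 0.1443 0.112 ] 2.6215031596899
handle top [0.6039 0.1413 0.1591] 2.7947603623186485
car axis top [0.7639 0.0798 0.1108] 2.621359546053092
bottle cap [0.5848 0.2981 0.1031] 3.498449386713448
0.1 [0.5702 0.1353 0.1   ] [0.5717 0.1206 0.1   ]
0.11 [0.57   0.1341 0.11  ] [0.5716 0.1311 0.11  ]
0.12 [0.5699 0.1328 0.12  ] [0.5716 0.1416 0.12  ]
0.13 [0.5697 0.1315 0.13  ] [0.5715 0.1521 0.13  ]
[0.779  0.2061 0.067 ] [0.7465 0.2031 0.067 ] [0.7999 0.2066 0.067 ]
[[-0.9196  0.3929 -0.0004]
 [ 0.3929  0.9196 -0.001 ]
 [ 0.     -0.0011 -1.    ]]
```

```bash
python3 -m crank '[[-1,[0.58,-0.8,0],[0,0,0]],[-1,[0.58,-0.8,0],[0,0,0]],[-1,[0.58,-0.8,0],[0,0,0]],[-1,[0.58,-0.8,0],[0,0,0]],[-1,[0.58,-0.8,0],[0,0,0]],[-1,[0.58,-0.8,0],[0,0,0]],[-1,[0.58,-0.8,0],[0,0,0]],[-1,[0.58,-0.8,0],[0,0,0]]]' 40
```

```text
t: 0.87
ee_pos: [0.4444, 0.3621, 0.2889]
orientation: [-0.592, -3.077, -0.002]
wrist_force: [0.5, 0.2, -0.2]
finger_gap: 0.0868
```

```bash
python3 -m crank '[[-1,[0.57,-0.8,0],[0,0,0]],[-1,[0.57,-0.8,0],[0,0,0]],[-1,[0.57,-0.8,0],[0,0,0]],[-1,[0.57,-0.8,0],[0,0,0]],[-1,[0.57,-0.8,0],[0,0,0]],[-1,[0.57,-0.8,0],[0,0,0]],[-1,[0.4,-0.5,0],[0,0,0]],[-1,[0,0,0],[0,0,0]]]'
```

```text
t: 1.53
ee_pos: [0.6064, 0.127, 0.2893]
orientation: [-0.613, -3.077, 0.005]
wrist_force: [0.4, -1.5, 0.4]
finger_gap: 0.0868
```

```bash
python3 - <<'E'
from geo import *
import cv2
f=grab_frame("wrist"); print(manip.get_state()["ee_pos"])
K=f["intrinsics"];M=R.from_rotvec(f["orientation"]).as_matrix()
im=f["pixels"].copy()
for P in [(.604,.143,.159),(.604,.143,.141),(.5706,.1337,.112),(.556,-.039,.1524)]:
    c=K@(M.T@(np.array(P)-f["position"])); u=c[:2]/c[2]; print(P,u); cv2.circle(im,tuple(int(x) for x in u),3,(0,0,255),1)
cv2.imwrite("pics/w1.png",im); print(f["position"])
E
```

```text
[0.60518327 0.12890963 0.28912508]
(0.604, 0.143, 0.159) [299.2221204  212.48360147]
(0.604, 0.143, 0.141) [297.82396235 205.1555919 ]
(0.5706, 0.1337, 0.112) [268.64806366 160.91289227]
(0.556, -0.039, 0.1524) [ 32.6775013  244.35061014]
[0.53651114 0.15650604 0.38185048]
```

View pics/w1.png

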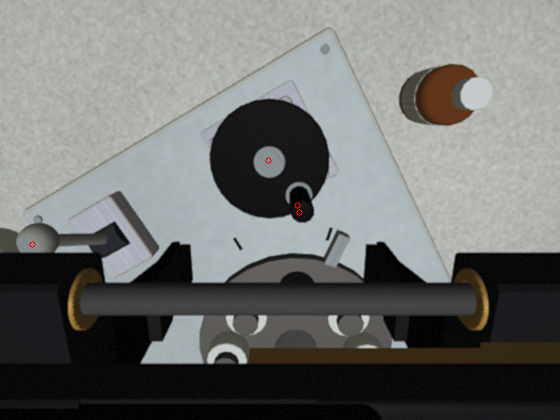

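The reprojected points fit: hub and ball lie on their marks, and the handle's top is at (303,212), about 2 mm further to +y. I'll go down onto the handle.

```bash
python3 -m crank '[[-1,[0,0.4,0],[0,0,0]],[-1,[0,0,0],[0,0,0]],[-1,[0,0,-0.7],[0,0,0]],[-1,[0,0,-0.7],[0,0,0]],[-1,[0,0,-0.7],[0,0,0]],[-1,[0,0,-0.25],[0,0,0]],[-1,[0,0,0],[0,0,0]]]'
```

```text
t: 2.17
ee_pos: [0.6015, 0.1527, 0.1938]
orientation: [-0.593, -3.079, -0.005]
wrist_force: [-0.2, 0.1, -0.4]
finger_gap: 0.0873
```

```bash
python3 -m crank '[[-1,[0.1,-0.2,-0.05],[0,0,0]],[-1,[0,0,0],[0,0,0]],[1,[0,0,0],[0,0,0]],[1,[0,0,0],[0,0,0]],[1,[0,0,0],[0,0,0]],[1,[0,0,0],[0,0,0]],[1,[0,0,0],[0,0,0]],[1,[0,0,0],[0,0,0]]]' 40
```

```text
t: 2.83
ee_pos: [0.6083, 0.1457, 0.1988]
orientation: [0.59, 3.082, 0.014]
wrist_force: [-0.3, 0.1, -0.2]
finger_gap: 0.0551
```

```bash
python3 -m crank '[[1,[-0.05,0,-0.1],[0,0,0]],[1,[0,0,0],[0,0,0]],[1,[0,0,0],[0,0,0]],[1,[0,0,0],[0,0,0]],[1,[0,0,0],[0,0,0]],[1,[0,0,0],[0,0,0]],[1,[0,0,0],[0,0,0]],[1,[0,0,0],[0,0,0]]]'
```

```text
t: 3.5
ee_pos: [0.6054, 0.1448, 0.1943]
orientation: [0.591, 3.084, 0.011]
wrist_force: [-0.2, -1.0, 0.7]
finger_gap: 0.0153
```

```bash
python3 - <<'E'
from geo import *
import cv2
for i in range(3):
    f=grab_frame("side"); s=manip.get_state(); print(s["t"],s["ee_pos"],s["wrist_force"],s["finger_gap"])
cv2.imwrite("pics/s2.png",cv2.resize(f["pixels"][180:320,130:340],None,fx=3.5,fy=3.5,interpolation=cv2.INTER_CUBIC))
E
```

```text
3.55 [0.60542304 0.14477977 0.19429537] [-0.60757737 -0.45201298  0.62322747] 0.0149124212964938
3.6 [0.60539391 0.14480244 0.19430894] [-0.73248379 -0.31160884  1.00994078] 0.014773319244813921
3.65 [0.60541579 0.14479576 0.19429764] [-0.57818336 -0.23613     0.44939032] 0.014598290617816858
```

View pics/s2.png

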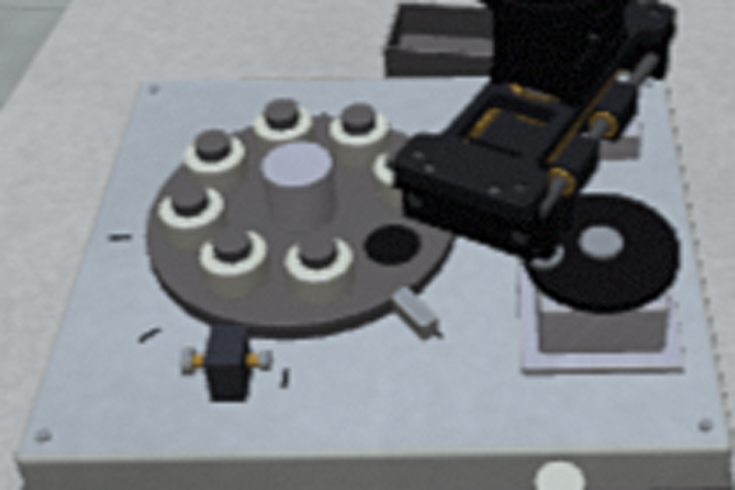

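The handle is gripped (gap 14.6 mm). In the crop the dog's leading corner is at (425,332) and the stop tip at (268,360). I'll start winding in 20° steps.

```bash
cat > h.py <<'E'
from geo import *
H=np.array([.571,.134])
def st(p=True):
    s=manip.get_state(); r=s["ee_pos"][:2]-H; a=np.arctan2(r[1],r[0]); t=np.array([np.sin(a),-np.cos(a)])
    f=s["wrist_force"][:2]
    print("t %.2f ang %.1f r %.1f z %.4f Ftan %.2f Frad %.2f gap %.4f"%(s["t"],np.degrees(a),1e3*np.hypot(*r),s["ee_pos"][2],-f@t,f@r/np.hypot(*r),s["finger_gap"]))
if __name__=="__main__": st()
E
python3 - <<'E'
from geo import *
s=grab_frame("side");C=np.array([.764,.08])
for n,p in [("dogcorner",(130+425/3.5,180+332/3.5)),("dogroot",(130+395/3.5,180+292/3.5)),("tip",(130+270/3.5,180+360/3.5))]:
    P=onz(ray(s,*p),.067);d=P[:2]-C;print(n,P,np.hypot(*d),np.degrees(np.arctan2(d[1],d[0])))
E
python3 -m crank '[[1,[0.04,-0.3,0],[0,0,0]],[1,[-0.06,-0.3,0],[0,0,0]],[1,[-0.16,-0.26,0],[0,0,0]],[1,[-0.24,-0.19,0],[0,0,0]],[1,[-0.29,-0.09,0],[0,0,0]],[1,[-0.3,0.01,0],[0,0,0]],[1,[-0.28,0.11,0],[0,0,0]],[1,[-0.23,0.2,0],[0,0,0]]]' 50
python3 h.py
```

```text
dogcorner [0.67189077 0.17130279 0.067     ] 0.12969313532368926 135.25192203807828
dogroot [0.69473175 0.14091575 0.067     ] 0.09224326175270141 138.6710204984024
tip [0.75732944 0.20102528 0.067     ] 0.12120896647861007 93.15478331952424
t: 4.37
ee_pos: [0.5583, 0.1003, 0.1943]
orientation: [0.591, 3.045, 0.008]
wrist_force: [0.8, -9.2, 1.7]
finger_gap: 0.0146
t 4.37 ang -110.6 r 36.0 z 0.1943 Ftan 3.98 Frad 8.35 gap 0.0146
```

```bash
python3 -m crank '[[1,[-0.32,0.2,0],[0,0,0]],[1,[-0.22,0.31,0],[0,0,0]],[1,[-0.09,0.37,0],[0,0,0]],[1,[0.05,0.38,0],[0,0,0]],[1,[0.19,0.33,0],[0,0,0]],[1,[0.3,0.23,0],[0,0,0]],[1,[0.37,0.1,0],[0,0,0]],[1,[0.38,-0.04,0],[0,0,0]]]'
python3 h.py
```

```text
t: 5.03
ee_pos: [0.5797, 0.1678, 0.1942]
orientation: [0.606, 3.052, -0.012]
wrist_force: [-4.9, -3.8, 5.3]
finger_gap: 0.0148
t 5.03 ang 75.6 r 34.9 z 0.1942 Ftan 3.81 Frad -4.85 gap 0.0148
```

```bash
python3 -m crank '[[1,[0.36,-0.18,0],[0,0,0]],[1,[0.26,-0.3,0],[0,0,0]],[1,[0.12,-0.38,0],[0,0,0]],[1,[-0.03,-0.4,0],[0,0,0]],[1,[-0.19,-0.35,0],[0,0,0]],[1,[-0.31,-0.25,0],[0,0,0]],[1,[-0.38,-0.11,0],[0,0,0]],[1,[-0.4,0.05,0],[0,0,0]]]'
python3 h.py
```

```text
t: 5.7
ee_pos: [0.5595, 0.0994, 0.1943]
orientation: [0.598, 3.06, 0.014]
wrist_force: [7.0, 6.5, -6.7]
finger_gap: 0.0152
t 5.70 ang -108.4 r 36.5 z 0.1943 Ftan 4.62 Frad -8.35 gap 0.0152
```

```bash
python3 -m crank '[[1,[-0.32,0.2,0],[0,0,0]],[1,[-0.22,0.31,0],[0,0,0]],[1,[-0.09,0.37,0],[0,0,0]],[1,[0.05,0.38,0],[0,0,0]],[1,[0.19,0.33,0],[0,0,0]],[1,[0.3,0.23,0],[0,0,0]],[1,[0.37,0.1,0],[0,0,0]],[1,[0.38,-0.04,0],[0,0,0]]]'
python3 h.py
python3 - <<'E'
from geo import *
import cv2
f=grab_frame("side")
cv2.imwrite("pics/s3.png",cv2.resize(f["pixels"][240:310,170:270],None,fx=6,fy=6,interpolation=cv2.INTER_CUBIC))
E
```

```text
t: 6.37
ee_pos: [0.5829, 0.1668, 0.1942]
orientation: [0.604, 3.06, -0.008]
wrist_force: [-6.9, -6.6, 8.0]
finger_gap: 0.0146
t 6.37 ang 70.0 r 34.9 z 0.1942 Ftan 4.28 Frad -8.54 gap 0.0146
```

View pics/s3.png

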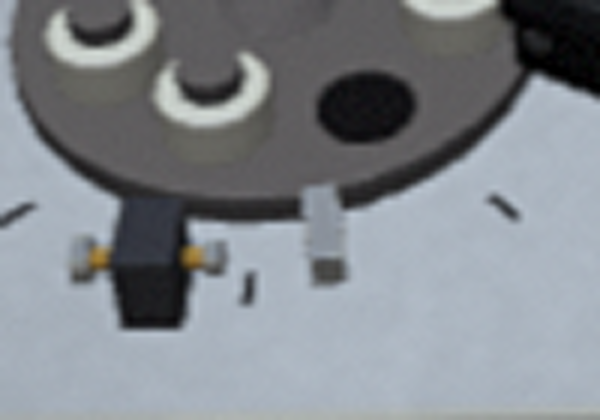

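In the crop the dog's leading face is at x≈308 and the screw tip's face at x≈228, both near row 260.

```bash
python3 - <<'E'
from geo import *
s=grab_frame("side");C=np.array([.764,.08])
for p in [(170+308/6,240+262/6),(170+228/6,240+258/6)]:
    P=onz(ray(s,*p),.067);d=P[:2]-C;print(P,np.hypot(*d),np.degrees(np.arctan2(d[1],d[0])))
E
```

```text
[0.72849039 0.20041304 0.067     ] 0.12553976842713133 106.43070427476098
[0.75552531 0.20123072 0.067     ] 0.12152656995899042 93.99878200864796
```

```bash
python3 -m crank '[[1,[0.34,-0.21,0],[0,0,0]],[1,[0.23,-0.33,0],[0,0,0]],[1,[0.08,-0.39,0],[0,0,0]],[1,[-0.08,-0.39,0],[0,0,0]],[1,[-0.22,-0.33,0],[0,0,0]],[1,[-0.34,-0.22,0],[0,0,0]],[1,[-0.35,-0.07,0],[0,0,0]],[1,[-0.2,0.05,0],[0,0,0]]]'
python3 h.py
```

```text
t: 7.13
ee_pos: [0.5649, 0.098, 0.1943]
orientation: [0.598, 3.057, 0.018]
wrist_force: [3.1, -4.3, -2.0]
finger_gap: 0.0149
t 7.13 ang -99.7 r 36.5 z 0.1943 Ftan 3.74 Frad 3.72 gap 0.0149
```

```bash
python3 -m crank '[[1,[-0.26,0.08,0],[0,0,0]],[1,[-0.23,0.14,0],[0,0,0]],[1,[-0.18,0.2,0],[0,0,0]],[1,[-0.11,0.2,0],[0,0,0]]]'
python3 h.py;python3 -m crank '[[1,[0,0,0],[0,0,0]],[1,[0,0,0],[0,0,0]]]' >/dev/null; python3 h.py
python3 - <<'E'
from geo import *
import cv2
f=grab_frame("side")
cv2.imwrite("pics/s4.png",cv2.resize(f["pixels"][260:300,180:240],None,fx=10,fy=10,interpolation=cv2.INTER_CUBIC))
E
```

```text
t: 7.47
ee_pos: [0.536, 0.1236, 0.1943]
orientation: [0.599, 3.044, 0.023]
wrist_force: [8.8, -1.6, -8.9]
finger_gap: 0.0145
t 7.47 ang -163.4 r 36.5 z 0.1943 Ftan 4.04 Frad -8.01 gap 0.0145
t 7.63 ang -168.0 r 36.3 z 0.1942 Ftan 4.56 Frad -2.96 gap 0.0149
```

View pics/s4.png

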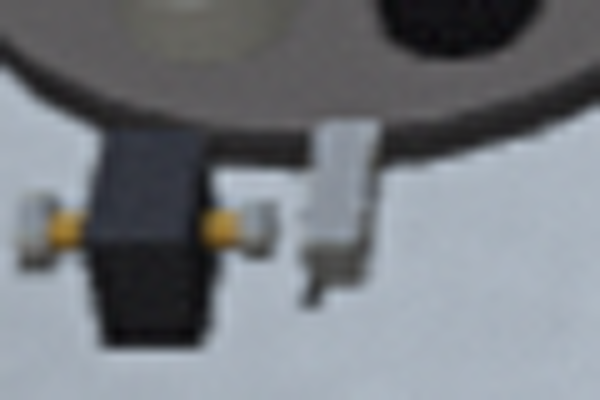

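The gap is now about 2.5 px (tip face x≈277, dog face x≈302), which is roughly 55° of wheel. I'll creep from here.

```bash
python3 -m crank '[[1,[-0.02,0.18,0],[0,0,0]],[1,[0.02,0.18,0],[0,0,0]],[1,[0.05,0.17,0],[0,0,0]]]' >/dev/null
python3 h.py; python3 -m crank '[[1,[0,0,0],[0,0,0]],[1,[0,0,0],[0,0,0]]]' >/dev/null; python3 h.py
```

```text
t 7.93 ang 163.5 r 35.4 z 0.1942 Ftan 3.71 Frad -2.25 gap 0.0147
t 8.10 ang 160.9 r 35.3 z 0.1942 Ftan 4.25 Frad -2.39 gap 0.0151
```

```bash
python3 -m crank '[[1,[0.04,0.1,0],[0,0,0]],[1,[0,0,0],[0,0,0]]]' >/dev/null; python3 h.py; python3 -m crank '[[1,[0.05,0.1,0],[0,0,0]],[1,[0,0,0],[0,0,0]]]' >/dev/null; python3 h.py
```

```text
t 8.27 ang 154.9 r 35.1 z 0.1943 Ftan -2.73 Frad -2.23 gap 0.0148
t 8.43 ang 148.1 r 35.0 z 0.1943 Ftan -2.06 Frad -3.24 gap 0.0147
```

```bash
python3 -m crank '[[1,[0.05,0.08,0],[0,0,0]]]' >/dev/null; python3 h.py; python3 -m crank '[[1,[0.05,0.08,0],[0,0,0]]]' >/dev/null; python3 h.py
```

```text
t 8.52 ang 143.6 r 34.9 z 0.1942 Ftan 4.10 Frad -4.50 gap 0.0148
t 8.60 ang 138.8 r 34.8 z 0.1942 Ftan 3.29 Frad -4.41 gap 0.0144
```

```bash
python3 -m crank '[[1,[0.06,0.06,0],[0,0,0]]]' >/dev/null; python3 h.py; python3 -m crank '[[1,[0.06,0.05,0],[0,0,0]]]' >/dev/null; python3 h.py
```

```text
t 8.68 ang 134.5 r 34.6 z 0.1942 Ftan 3.61 Frad -2.33 gap 0.0148
t 8.77 ang 130.3 r 34.5 z 0.1942 Ftan 3.81 Frad -3.78 gap 0.0148
```

```bash
python3 -m crank '[[1,[0.06,0.05,0],[0,0,0]]]' >/dev/null; python3 h.py; python3 -m crank '[[1,[0.06,0.04,0],[0,0,0]]]' >/dev/null; python3 h.py
```

```text
t 8.85 ang 125.8 r 34.5 z 0.1942 Ftan 3.72 Frad -3.76 gap 0.0149
t 8.93 ang 121.6 r 34.5 z 0.1942 Ftan 4.46 Frad -4.11 gap 0.0149
```

```bash
python3 -m crank '[[1,[0.07,0.04,0],[0,0,0]]]' >/dev/null; python3 h.py; python3 -m crank '[[1,[0.07,0.03,0],[0,0,0]]]' >/dev/null; python3 h.py
```

```text
t 9.02 ang 117.0 r 34.5 z 0.1942 Ftan 4.25 Frad -4.98 gap 0.0144
t 9.10 ang 112.7 r 34.4 z 0.1942 Ftan 3.85 Frad -3.73 gap 0.0150
```

```bash
python3 -m crank '[[1,[0.07,0.03,0],[0,0,0]]]' >/dev/null; python3 h.py; python3 -m crank '[[1,[0.07,0.02,0],[0,0,0]]]' >/dev/null; python3 h.py
```

```text
t 9.18 ang 108.4 r 34.4 z 0.1942 Ftan 2.27 Frad -4.88 gap 0.0148
t 9.27 ang 104.8 r 34.4 z 0.1942 Ftan 5.16 Frad -4.43 gap 0.0147
```

```bash
python3 -m crank '[[1,[0.07,0.02,0],[0,0,0]]]' >/dev/null; python3 h.py; python3 -m crank '[[1,[0.07,0.01,0],[0,0,0]]]' >/dev/null; python3 h.py
```

```text
t 9.35 ang 101.8 r 34.5 z 0.1942 Ftan 6.14 Frad -5.11 gap 0.0145
t 9.43 ang 99.5 r 34.5 z 0.1942 Ftan 6.46 Frad -4.79 gap 0.0149
```

```bash
python3 -m crank '[[1,[0.06,0.01,0],[0,0,0]]]' >/dev/null; python3 h.py;  python3 -m crank '[[1,[0,0,0],[0,0,0]],[1,[0,0,0],[0,0,0]]]' >/dev/null; python3 h.py
python3 - <<'E'
from geo import *
import cv2
f=grab_frame("side")
cv2.imwrite("pics/s5.png",cv2.resize(f["pixels"][260:300,180:240],None,fx=10,fy=10,interpolation=cv2.INTER_CUBIC))
E
```

```text
t 9.52 ang 98.1 r 34.6 z 0.1941 Ftan 6.86 Frad -4.91 gap 0.0147
t 9.68 ang 98.3 r 34.6 z 0.1943 Ftan 1.31 Frad -4.14 gap 0.0147
```

View pics/s5.png

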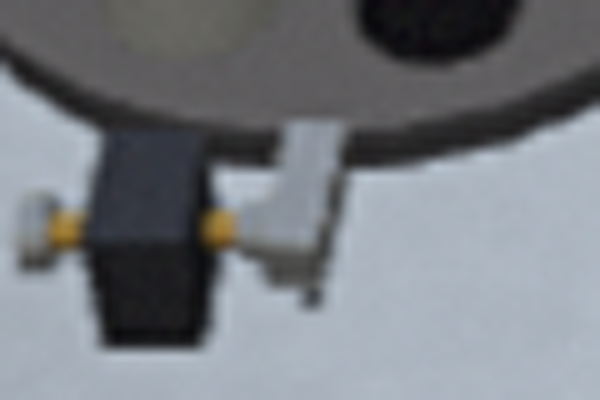

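The dog now touches the tip: no gap remains between tip and dog at x≈240–250. The handle force is about 3 N above running, roughly 5 mm past contact. I'll release and rise.

```bash
python3 -m crank '[[-0.5,[0,0,0],[0,0,0]],[-0.5,[0,0,0],[0,0,0]],[-0.5,[0,0,0],[0,0,0]],[-0.5,[0,0,0],[0,0,0]],[-0.5,[0,0,0.3],[0,0,0]],[-0.5,[0,0,0.6],[0,0,0]],[-0.5,[0,0,0.8],[0,0,0]],[-0.5,[0,0,0],[0,0,0]]]'
```

```text
t: 10.4
ee_pos: [0.5648, 0.1768, 0.2651]
orientation: [0.605, 3.076, -0.002]
wrist_force: [0.9, 0.8, 0.6]
finger_gap: 0.0596
```

```bash
python3 -m crank '[[0.5,[-0.25,-0.9,0],[0,0,0.93]],[0.5,[-0.25,-0.9,0],[0,0,0.93]],[0.5,[-0.25,-0.9,0],[0,0,0.93]],[0.5,[-0.25,-0.9,0],[0,0,0.93]],[1,[-0.25,-0.9,0],[0,0,0.93]],[1,[-0.2,-0.5,0],[0,0,0.93]],[1,[0,0,0],[0,0,0]],[1,[0,0,0],[0,0,0]]]'
python3 - <<'E'
from geo import *
import cv2
s=manip.get_state();M=R.from_rotvec(s["orientation"]).as_matrix();print(s["ee_pos"],s["finger_gap"],M)
for n in("side","wrist"):
    f=grab_frame(n); p=f["pixels"]; cv2.imwrite(f"pics/{n}6.png",p)
    K=f["intrinsics"];m=R.from_rotvec(f["orientation"]).as_matrix()
    c=K@(m.T@(np.array((.553,-.039,.145))-f["position"]));print(n,c[:2]/c[2])
a=cv2.resize(cv2.imread("pics/side6.png")[170:270,250:350],(400,400),interpolation=cv2.INTER_CUBIC)
b=cv2.resize(cv2.imread("pics/wrist6.png"),(400,300));b=np.vstack([b,np.zeros((100,400,3),np.uint8)])
cv2.imwrite("pics/c6.png",np.hstack([a,b]))
E
```

```text
t: 11.07
ee_pos: [0.5065, -0.0225, 0.2764]
orientation: [-0.207, 3.11, 0.021]
wrist_force: [0.6, 0.5, -0.6]
finger_gap: 0.0199
[ 0.50648644 -0.02249241  0.27644868] 0.01990926296809842 [[-0.99088921 -0.13256329  0.02378141]
 [-0.13222425  0.99110158  0.01531024]
 [-0.02559937  0.01202627 -0.99959994]]
side [313.6761056  188.53990142]
wrist [243.14973851 276.90632656]
```

View pics/c6.png

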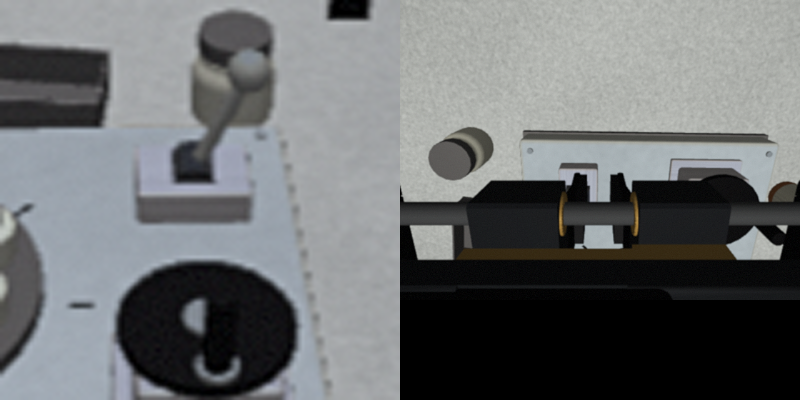

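The side crop shows the ball still at the open end, at full-frame pixel (312,187). The wrist view is blocked by the fingers. I'll lower the closed fingers behind the ball.

```bash
python3 -m crank '[[1,[-0.1,-0.4,-0.3],[0,0,0]],[1,[0,0,-0.6],[0,0,0]],[1,[0,0,-0.6],[0,0,0]],[1,[0,0,-0.4],[0,0,0]],[1,[0,0,0],[0,0,0]],[1,[0,0,0],[0,0,0]]]'
```

```text
t: 11.67
ee_pos: [0.5081, -0.0263, 0.2003]
orientation: [-0.233, 3.099, 0.027]
wrist_force: [0.3, 0.2, 0.1]
finger_gap: 0.0006
```

```bash
python3 -m crank '[[1,[0,-0.3,-0.15],[0,0,0]],[1,[0,0,0],[0,0,0]],[1,[0.3,0.02,0],[0,0,0]],[1,[0.3,0.03,0],[0,0,0]],[1,[0.3,0.03,0],[0,0,0]],[1,[0.3,0.03,0],[0,0,0]]]'
```

```text
t: 12.17
ee_pos: [0.5589, -0.0268, 0.2001]
orientation: [-0.243, 3.095, 0.033]
wrist_force: [-1.2, -0.1, 0.5]
finger_gap: 0.0003
```

```bash
python3 -m crank '[[1,[0.2,-0.1,-0.1],[0,0,0]],[1,[0.3,-0.1,-0.1],[0,0,0]],[1,[0.3,-0.05,0],[0,0,0]],[1,[0.2,0,0],[0,0,0]]]'; python3 -m crank '[[1,[0.2,0,0],[0,0,0]]]'
```

```text
t: 12.5
ee_pos: [0.5993, -0.0329, 0.1948]
orientation: [-0.251, 3.101, 0.038]
wrist_force: [-21.7, -1.6, 16.0]
finger_gap: 0.0004
t: 12.58
ee_pos: [0.6011, -0.0331, 0.1943]
orientation: [-0.252, 3.121, 0.042]
wrist_force: [-27.9, -0.0, 22.7]
finger_gap: 0.0001
```

Firm resistance, so it is probably at the end stop. I'll back off, rise and look.

```bash
python3 -m crank '[[1,[-0.3,0,0],[0,0,0]],[1,[-0.5,0,0],[0,0,0]],[1,[-0.5,0,0.4],[0,0,0]],[1,[-0.3,0,0.8],[0,0,0]],[1,[0,0,0.8],[0,0,0]],[1,[-0.5,0,0.3],[0,0,0]],[1,[0,0,0],[0,0,0]],[1,[0,0,0],[0,0,0]]]'
python3 - <<'E'
from geo import *
import cv2
p=grab_frame("side")["pixels"];q=grab_frame("top")["pixels"]
a=cv2.resize(p[160:300,180:340],(640,560),interpolation=cv2.INTER_CUBIC)
b=cv2.resize(q[190:250,270:310],(160,240),interpolation=cv2.INTER_CUBIC)
a[:240,480:]=b
cv2.imwrite("pics/c7.png",a)
E
```

```text
t: 13.25
ee_pos: [0.514, -0.0307, 0.2927]
orientation: [-0.254, 3.12, 0.044]
wrist_force: [-0.3, -0.4, -0.4]
finger_gap: 0.0004
```

View pics/c7.png

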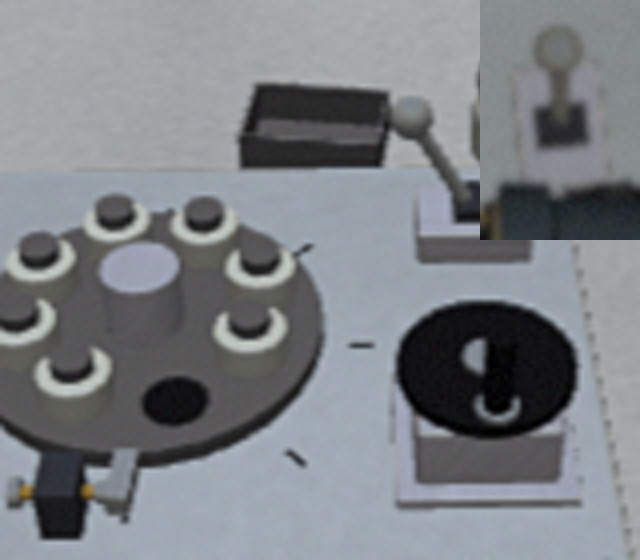

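The lever now leans towards the carousel, with the ball at side (283,189) and top (289.5,202). The dog still sits on the tip. I'll check the swing angle before handing in.

```bash
python3 - <<'E'
from geo import *
s,t=grab_frame("side"),grab_frame("top")
a,_=tri(ray(s,312.2,187),ray(t,293,234.8)); b,_=tri(ray(s,283,189.3),ray(t,289.5,202))
L=np.linalg.norm(a-b);print(a,b,L,"swing",2*np.arcsin(L/.16))
E
```

```text
[ 0.55567885 -0.03917525  0.148981  ] [ 0.62423321 -0.03122294  0.14363547] 0.06922076258958003 swing 0.8948152224662513
```

The measured swing is 0.89 ± 0.04 rad, a thin margin over 0.85. I'll push again, a little higher and directly on the ball, to make sure of the end stop.

```bash
python3 -m crank '[[1,[0.4,0,-0.6],[0,0,0]],[1,[0.4,0,-0.8],[0,0,0]],[1,[0.4,0,-0.5],[0,0,0]],[1,[0.2,0,-0.1],[0,0,0]],[1,[0,0,0],[0,0,0]]]'; python3 -m crank '[[1,[0.2,0,0],[0,0,0]],[1,[0.2,0,0],[0,0,0]]]'
```

```text
t: 13.87
ee_pos: [0.5723, -0.0307, 0.2042]
orientation: [-0.255, 3.128, 0.044]
wrist_force: [-0.1, -0.0, 0.4]
finger_gap: 0.0004
t: 14.03
ee_pos: [0.5876, -0.0308, 0.2036]
orientation: [0.254, -3.129, -0.045]
wrist_force: [-0.2, 0.0, -0.8]
finger_gap: 0.0006
```

```bash
python3 -m crank '[[1,[0.2,0,0],[0,0,0]],[1,[0.2,0,0],[0,0,0]]]'; python3 -m crank '[[1,[0.2,0,0],[0,0,0]]]'; python3 -m crank '[[1,[0.2,0,0],[0,0,0]]]'
```

```text
t: 14.2
ee_pos: [0.6016, -0.0309, 0.2046]
orientation: [0.253, -3.12, -0.046]
wrist_force: [-22.7, -0.0, 10.6]
finger_gap: 0.0005
t: 14.28
ee_pos: [0.6032, -0.031, 0.2045]
orientation: [0.251, -3.1, -0.05]
wrist_force: [-26.6, 0.1, 18.1]
finger_gap: 0.0005
t: 14.37
ee_pos: [0.6043, -0.0311, 0.2047]
orientation: [0.248, -3.079, -0.054]
wrist_force: [-20.3, 0.5, 14.3]
finger_gap: 0.0007
```

It stands solid at the same place under about 25 N, where the free lever takes 1 N, so it is on its end stop. I'll retreat and take a last look.

```bash
python3 -m crank '[[1,[-0.3,0,0],[0,0,0]],[1,[-0.5,0,0],[0,0,0]],[1,[-0.5,0,0.4],[0,0,0]],[1,[-0.3,0,0.8],[0,0,0]],[1,[0,0,0.8],[0,0,0]],[1,[-0.5,0,0.3],[0,0,0]],[1,[0,0,0],[0,0,0]],[1,[0,0,0],[0,0,0]]]'
python3 - <<'E'
from geo import *
import cv2
p=grab_frame("side")["pixels"]
cv2.imwrite("pics/c8.png",cv2.resize(p[160:370,180:340],(456,600),interpolation=cv2.INTER_CUBIC))
E
```

```text
t: 15.03
ee_pos: [0.5187, -0.0315, 0.3081]
orientation: [0.248, -3.086, -0.055]
wrist_force: [0.1, -0.8, -0.3]
finger_gap: 0.0004
```

View pics/c8.png

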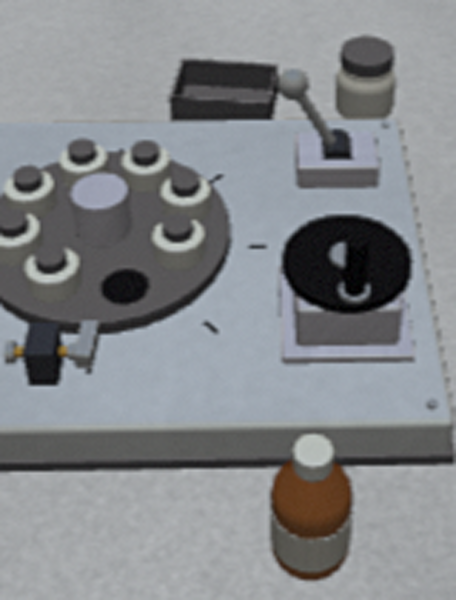

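The dog is on the tip at (80,350), the lever is over with its ball at (293,83), and the bottle, jar and tray are in place. Handing in.

```bash
python3 -c "
from bench import manip
print(manip.finish_job())"
```

```text
the job is handed in; nothing more can be done
None
```

I wound the handwheel about 2.8 turns clockwise until the dog took up the stop's sprung tip, let go, pushed the lock lever over, retreated and handed in at about 15 s.

- **Stop:** The force at the handle rose from about 3.8 N running to 6.9 N, roughly 5 mm past first contact. I take that as about 20 N on the tip, which I could not measure directly. It dropped to 1.3 N once winding stopped, with the wheel unmoved (98.1° against 98.3°). The last picture still shows the dog against the tip.
- **Lock lever:** The camera put its swing at only 0.89 rad against the nominal 1.0, within my measuring error of the 0.85 limit. I pushed a second time, and it stood firm at the same place under about 25 N, where the lever normally takes 1 N. I take that as the end stop, though I did not measure the angle again.
- **Bottle, jar and tray:** All three look unmoved in the last picture. I judged that by eye and did not measure it.
- **Robot:** The arm stood clear with wrist force below 1 N, touching nothing.

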